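# Load a corrosion coupon on its carrier and present it for inspection

## Task

Thread the tall narrow plastic spacer ring down the stem of the bare steel carrier and then the flat steel ring coupon on top of it, both fully home while the carrier stands in its socket, so that the spacer keeps the coupon off the steel flange. Then take the loaded carrier by the top of its stem, draw it straight up out of the stand, lean it over about 45 degrees from upright, with its lowest point at least 10 cm above the worktop and both rings still home, so that the coupon can be looked over before its exposure test; finish while still holding it there, still and in the air. Leave the other, already loaded carrier standing in its socket, and do not knock or shift the lone vial and the clear bottle.

Things in the scene. Friction and masses are not known exactly. Their poses are not given: they have to be found in the camera images.
- stand: White plastic block fixed to the worktop, 62 x 172 mm in plan, top at z = 36 mm. Three sockets (13 mm wide, 30 mm deep) along its own y axis at -60, 0 and +60 mm; the middle one is empty, one end holds the bare carrier, the other the loaded one. Origin at the centre of its underside, z up.
- carrier_mid (a point): Bare steel carrier, loose and upright in a socket: half-way up its 99 mm length, z along the stem to the tip; 0.10 kg. Spigot 12 mm dia. x 28 (in the socket), flange 36 dia. x 5 on the stand's top, stem 10 dia. x 66, last 6 mm tapered to 5. From here: flange top z = -16.5, tip +49.5; with both rings home the stem is free to grip from +7.5 up.
- carrier_foot (a point): Lowest end of the bare carrier: centre of the spigot's end, 49.5 mm below carrier_mid along the carrier's axis; z runs towards the tip.
- spacer_mid (a point): White plastic spacer ring, loose on the worktop, axis z upright: 24 mm outside, 13 mm bore, 18 mm tall, 13 g. Point at its centre, 9 mm up. Home on the flange its centre lies at z = -7.5 mm from carrier_mid. It lies in front of the stand on one side of the lone vial, the coupon on the other, either way round.
- coupon_mid (a point): Steel ring coupon lying flat and loose on the worktop, the second to be threaded: 40 mm outside, 13 mm bore, 6 mm thick, about 53 g, axis upright (z). Point at its centre, 3 mm above the worktop. Home when it rests on the spacer: its centre then lies at z = +4.5 mm from carrier_mid.
- loaded_mid (a point): The other carrier, the same but with a spacer and a coupon already on it, loose in the stand's other end socket; to be left alone. Point half-way along its length, z up.
- lone_vial_mid (a point): Capped clear glass vial, 22 mm diameter, 78 mm tall, standing loose on the worktop between the two rings; to be left alone. Point half-way up.
- bottle_mid (a point): Small clear bottle with a black cap, 59 mm diameter, 116 mm tall, standing loose behind the stand on its left; to be left alone. Point half-way up.

How it is judged:
By the outcome, as a careful person would: the job done as asked, in the order asked, and still so for the second after the job is handed in, while the arm keeps its last pose, push and grip.
It also fails if it takes over 72 s, if anything falls off the work surface, if the arm or the gripper's body presses on something with over 40 N, if the wrist force passes 120 N, or if a joint passes its speed limit or range.

## Robot

A 6-joint arm with a two-finger parallel gripper is mounted at the origin on a cart in front of the work surface, level with it; the furniture and walls round the work are solid. World frame = base frame: x ahead of the robot, y to its left, z up, the work surface at z = 0. Lengths are in m, angles in rad, forces in N, time in s.
With the tool pointing down it reaches from about 0.3 to 0.875 m from the base axis. Payload 6.4 kg.
Tool frame: the origin (TCP) lies at the very end of the fingers, on their centre line; the grasp point (between the pads) lies 19 mm behind it; x points along the fingers, y is the direction in which the jaws open and shut, and the axes are right-handed (so a half turn about x gives the same grasp; the last joint's range is limited). The gripper opens to 85 mm and grips with 20 to 120 N. Pads are 22 mm wide; open, the fingers measure 114 mm over their backs; the gripper's body (76 mm by 85 mm) begins 54 mm behind the grasp point. The pads swing forward as they close: fully open they stand 13 mm farther back than shut.
Start: joints at [1.035, 0.181, 1.607, -0, 1.354, -0.206], TCP at [0.186, 0.544, 0.197] pointing down, gripper open.
Joint ranges: [-2.99, 2.99], [-0.89, 2.07], [0.3, 2.58], [-1.14, 4.28], [0, 2.63], [-3.12, 3.12]. Speed limits (rad/s): [2.57, 2.57, 3.01, 3.14, 3.14, 3.14].

## Interface

Orientations are given as a unit quaternion [w, x, y, z].
In Python, from bench import status, optics, hand_in gives the robot as it stands. The module is installed in compiled form; this text tells all that it offers.
- The arm moves only by the shell command python3 -m jog 'ROWS'. ROWS is JSON, one flat list of numbers, 5 for each row, row after row: the shift along the tool's x, y, z in mm, then the turn about the tool's x in degrees, then the opening in per cent of the stroke, from 0 (shut) to 100 (fully open). In form: [tx, ty, tz, yaw, gripper, tx, ty, tz, yaw, gripper, ...]. A call has exactly 5 rows; each row is the pose to reach, as a shift and turn from the pose commanded when the call began, along the tool's axes at that moment; what a row does not reach only later rows make up. A row lasts 1/10 s, in which the tool goes at most 50 mm and 8.59 degrees, less where a joint would pass 70% of its speed; a pose out of reach is approached as far as the arm can. A call with a gripper value outside its range is refused whole. The fingers move at their own pace and stop on an object; the grip force is fixed at half the most. Time passes only in rows, so rows that repeat a pose let the fingers close, or fill a call up. It gives the time, the measured TCP pose, the force and the opening at its end, in the units of the state.
- status.get_obs(): the state, without advancing time (a new reading comes with each control period).
- optics.camera(name): name is "side" or "top"; returns the picture (480x640x3 uint8, red, green, blue); there is no depth.
- optics.get_calibration(name): a dict with "vertical_fov" (degrees; the focal length in pixels is half the picture's height over the tangent of half this angle, whatever the lens; pixels are square), "cx", "cy" (the principal point, pixels), "k1" (the pictures are not rectified: a ray, as slopes to the right and down, at radius r is drawn at 1 + k1 r^2 times it, then the intrinsics apply), "extrinsics" (4x4, takes a point from camera to world coordinates). Camera axes: x right, y up, looking along -z (the intrinsics and any distortion apply to the point x, -y, -z); pixel columns grow to the right and rows downward; lengths in m; the calibration is good to about 2 mm. A picture is of the moment at which its call begins. get_calibration takes no time and is no camera call.
- hand_in(): hands the job in, once; it reports no verdict.
The state is a dict: "time_s": time; "q": joint angles; "dq": joint speeds; "joint_efforts": joint torques, N m; "eef_pos": TCP position; "eef_rot": TCP orientation; "wrist_force": force on the tool from outside, world axes, zero at the start; "torque": the same for the moment, N m; "opening": opening from 0.0 (shut) to 1.0 (fully open).
Only numpy, scipy, OpenCV 4.12 (cv2) and the standard library are available. Lean on these libraries where they do the work, as an engineer would, in place of code of your own. Each camera call takes 0.05 s, during which the arm holds its last target. There are 200 camera calls.

## Working session

There is one attempt and no reset: what is moved stays moved. The work goes in short steps, Python scripts to look and compute and a shell command to move; the robot and the scene stay as the last step left them, time stands still between calls to the robot, and variables do not carry over. Pictures are saved under pics/ and viewed, on a budget of 10 in all, crops included, one or two more only if the job needs it, and the job is handed in when it is done.

```bash
mkdir -p pics; ls; python3 - <<'E'
from bench import status, optics
import cv2, json
for n in("top","side"):
    im=optics.camera(n); cv2.imwrite(f"pics/{n}0.png",im[:,:,::-1])
    c=optics.get_calibration(n); print(n,{k:(v if k!="extrinsics" else [[round(float(a),4) for a in r] for r in v]) for k,v in c.items()})
print(status.get_obs())
E
```

```text
pics
top {'vertical_fov': 55.076129866723555, 'cx': 320.10469347324766, 'cy': 236.9400633685767, 'k1': -0.08114969542798578, 'extrinsics': [[0.0229, 0.9984, -0.0525, 0.4995], [-0.9992, 0.0211, -0.0336, 0.0203], [-0.0324, 0.0532, 0.9981, 0.9291], [0.0, 0.0, 0.0, 1.0]]}
side {'vertical_fov': 47.06631750705007, 'cx': 320.1390116675971, 'cy': 243.84993933443064, 'k1': 0.02284718903920577, 'extrinsics': [[0.7287, 0.606, -0.319, 0.2444], [-0.6848, 0.6427, -0.3435, -0.3127], [-0.0031, 0.4688, 0.8833, 0.9401], [0.0, 0.0, 0.0, 1.0]]}
{'time_s': 0.1, 'q': array([ 1.03466674e+00,  1.81489955e-01,  1.60788273e+00,  2.28278444e-06,
        1.35380977e+00, -2.06280802e-01]), 'dq': array([ 0.00022551, -0.00105023, -0.00304378, -0.00026056,  0.00128826,
       -0.00030178]), 'joint_efforts': array([ 9.11198767e-04, -4.45878911e+01, -3.52235341e+01, -1.60510758e-04,
        4.22164856e-03,  1.02307624e-05]), 'eef_pos': array([0.18593202, 0.54353625, 0.19617346]), 'eef_rot': array([ 0.69730702,  0.11556783,  0.69771626, -0.11661485]), 'wrist_force': array([-0.03433511, -1.55687658,  0.42968738]), 'torque': array([-0.00114789, -0.01433159,  0.03825483]), 'opening': 1.0035547734032342}
```

View pics/top0.png

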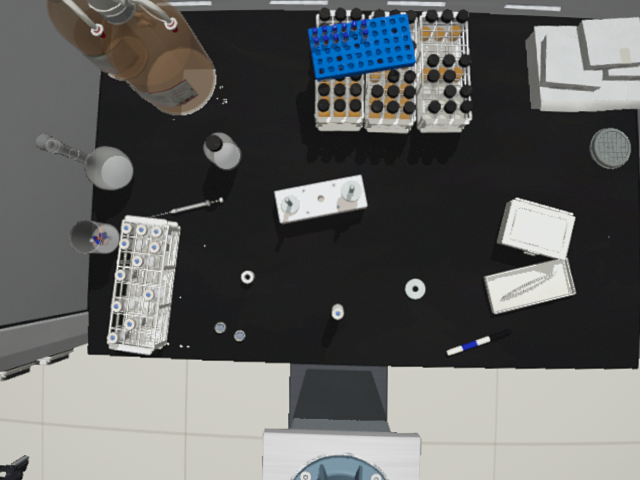

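View pics/side0.png

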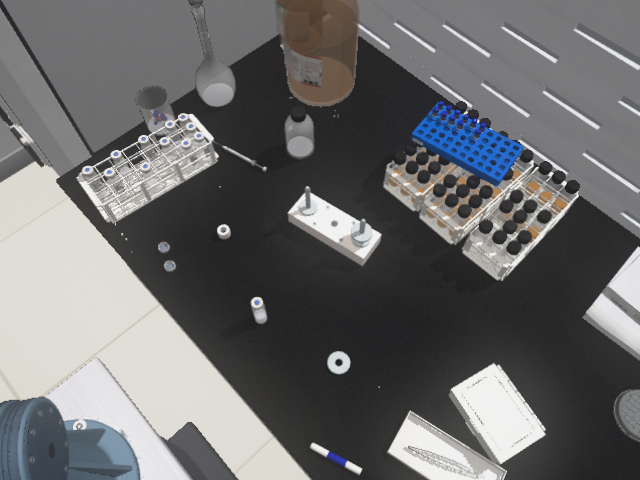

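Top view: spacer (247,277), vial (337,312), coupon (415,289), and carrier stems near (288,203) and (351,190). In the side view, the left carrier at (308,190) is bare and the right one at (362,238) is loaded. I'll zoom in on these next.

```bash
cat > h.py <<'E'
import numpy as np, cv2
from scipy.spatial.transform import Rotation as R
from bench import status, optics
C={n:optics.get_calibration(n) for n in("top","side")}
def K(n):
    c=C[n]; f=240/np.tan(np.radians(c["vertical_fov"])/2)
    return np.array([[f,0,c["cx"]],[0,f,c["cy"]],[0,0,1.]]), np.array([c["k1"],0,0,0.])
def ray(n,uv):
    k,d=K(n); s=cv2.undistortPoints(np.array([[uv]],float),k,d)[0,0]
    E=np.array(C[n]["extrinsics"]); return E[:3,3], E[:3,:3]@np.array([s[0],-s[1],-1])
def plane(n,uv,z):
    o,d=ray(n,uv); return o+d*(z-o[2])/d[2]
def tri(a,b):
    (o,d),(p,e)=ray("top",a),ray("side",b)
    t=np.linalg.lstsq(np.c_[d,-e],p-o,rcond=None)[0]
    x,y=o+d*t[0],p+e*t[1]; return (x+y)/2,np.linalg.norm(x-y)
def proj(n,p):
    k,d=K(n); E=np.array(C[n]["extrinsics"]); q=E[:3,:3].T@(np.array(p)-E[:3,3])
    return cv2.projectPoints(np.array([[q[0],-q[1],-q[2]]]),np.zeros(3),np.zeros(3),k,d)[0][0,0]
def tool():
    o=status.get_obs(); w,x,y,z=o["eef_rot"]; return o["eef_pos"],R.from_quat([x,y,z,w]).as_matrix(),o
def crop(im,u,v,h,s=200):
    return cv2.resize(im[v-h:v+h,u-h:u+h],(s,s),interpolation=cv2.INTER_CUBIC)[:,:,::-1]
E
python3 - <<'E'
from h import *
t=cv2.imread("pics/top0.png")[:,:,::-1]; s=cv2.imread("pics/side0.png")[:,:,::-1]
A=[crop(t,*p,20) for p in((288,203),(351,190),(247,277),(415,289))]
B=[crop(s,*p,20) for p in((308,195),(362,235),(224,232),(339,362))]
cv2.imwrite("pics/c.png",np.vstack([np.hstack(A),np.hstack(B)]))
def ring(n,im,uv):
    u,v=uv;g=im[v-16:v+16,u-16:u+16].max(2); m=(g>90).astype(np.uint8)
    c=max(cv2.findContours(m,0,1)[0],key=cv2.contourArea); e=cv2.minEnclosingCircle(c); x,y,w,h=cv2.boundingRect(c)
    return (e[0][0]+u-16,e[0][1]+v-16),e[1],(x+w/2+u-16.5,y+h/2+v-16.5)
for n,im,p,z in(("top",t,(247,277),.018),("top",t,(415,289),.006),("side",s,(224,232),.009),("side",s,(339,362),.005)):
    r=ring(n,im,p); print(n,r,plane(n,r[0],z))
print("vial",plane("top",(337,312),.078))
# stand white outline
m=(t.min(2)>150).astype(np.uint8); m[:165]=0;m[235:]=0;m[:,:265]=0;m[:,380:]=0
c=max(cv2.findContours(m,0,1)[0],key=cv2.contourArea); q=cv2.boxPoints(cv2.minAreaRect(c)); print([plane("top",a,.036).round(4) for a in q])
E
```

```text
top ((247.26530647277832, 276.6836738586426), 6.815976142883301, (247.5, 276.5)) [0.46516866 0.19416743 0.018     ]
top ((414.625, 288.5), 10.518685340881348, (415.0, 288.5)) [ 0.44913034 -0.13937193  0.006     ]
side ((223.5, 231.0), 7.632268905639648, (223.5, 231.0)) [0.46383412 0.19831653 0.009     ]
side ((338.3740453720093, 362.25954246520996), 11.856477737426758, (338.5, 362.5)) [ 0.44686895 -0.1388532   0.005     ]
vial [0.40673223 0.0147645  0.078     ]
[array([0.6352, 0.1435, 0.036 ]), array([ 0.6711, -0.0266,  0.036 ]), array([ 0.6085, -0.0395,  0.036 ]), array([0.5726, 0.1297, 0.036 ])]
```

View pics/c.png

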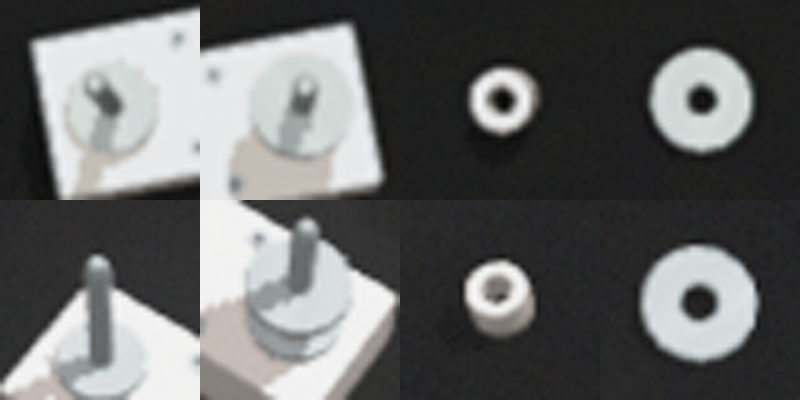

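```bash
python3 -m jog '[-50,0,0,0,100,-100,0,0,0,100,-150,0,0,0,100,-200,0,0,0,100,-250,0,0,0,100]'; python3 -m jog '[-50,0,0,0,100,-100,0,0,0,100,-150,0,0,0,100,-200,0,0,0,100,-250,0,0,0,100]';python3 -m jog '[-50,0,0,0,100,-100,0,0,0,100,-150,0,0,0,100,-200,0,0,0,100,-250,0,0,0,100]'
```

```text
time_s: 0.6
eef_pos: [0.1859, 0.5436, 0.4487]
eef_rot: [0.697, 0.116, 0.698, -0.116]
wrist_force: [0.4, 0.8, -0.4]
opening: 1.002
time_s: 1.1
eef_pos: [0.186, 0.5438, 0.6917]
eef_rot: [0.698, 0.117, 0.697, -0.115]
wrist_force: [0.9, 0.8, 1.2]
opening: 0.999
time_s: 1.6
eef_pos: [0.1651, 0.4826, 0.758]
eef_rot: [0.699, 0.125, 0.696, -0.107]
wrist_force: [-0.2, 0.2, 0.5]
opening: 1.005
```

Crops confirm that the left carrier is bare, with its tip at top (287.4,200) and side (307.4,187). Next I'll see what the arm does at its reach limit, because jog has no tilt axis.

```bash
for i in 1 2; do python3 -m jog '[-50,0,0,0,100,-100,0,0,0,100,-150,0,0,0,100,-200,0,0,0,100,-250,0,0,0,100]'|grep eef;done; python3 - <<'E'
from h import *
p,M,o=tool(); print(o["q"].round(3),M.round(3))
x,e=tri((287.4,200),(307.4,187)); print("tip",x,e, plane("top",(287.4,200),.104),plane("side",(307.4,187),.105))
print(tri((247.3,276.7),(222.7+0,229.5)))
E
```

```text
eef_pos: [0.1449, 0.4227, 0.7973]
eef_rot: [0.7, 0.131, 0.695, -0.101]
eef_pos: [0.1313, 0.3824, 0.8241]
eef_rot: [0.704, 0.143, 0.69, -0.09]
[ 0.929  0.141  0.299  0.034  2.626 -0.281] [[ 0.032  0.323  0.946]
 [ 0.07   0.943 -0.324]
 [-0.997  0.077  0.007]]
tip [0.60660199 0.10850132 0.11275053] 0.001961405945007742 [0.60854544 0.10885297 0.104     ] [0.60918852 0.11302341 0.105     ]
(array([0.46372141, 0.19498283, 0.01942192]), np.float64(0.0037025982440445204))
```

```bash
python3 -m jog '[50,0,0,0,100,100,0,0,0,100,150,0,0,0,100,200,0,0,0,100,250,0,0,0,100]'; python3 - <<'E'
from h import *
p,M,o=tool(); print(o["q"].round(3),o["q"][[1,2,4]].sum(),M.round(3))
E
```

```text
time_s: 3.1
eef_pos: [0.1382, 0.3982, 0.596]
eef_rot: [0.704, 0.142, 0.69, -0.09]
wrist_force: [0.0, 1.1, 1.2]
opening: 1.0
[ 0.94  -0.233  1.228  0.018  2.072 -0.292] 3.067357419098724 [[ 0.031  0.323  0.946]
 [ 0.069  0.944 -0.324]
 [-0.997  0.076  0.007]]
```

Tilt picked up at the reach limit stays, so it can be built up on purpose for the final lean. First I'll remove the present 4° by pushing against the inner limit, where the tilt should reverse.

```bash
python3 -m jog '[50,0,0,0,100,100,-40,0,0,100,150,-80,0,0,100,180,-120,0,0,100,200,-150,0,0,100]'; cat > t.py <<'E'
from h import *
p,M,o=tool(); print("p",p.round(4),"q",o["q"].round(3),"x",M[:,0].round(3),"y",M[:,1].round(3),"z",M[:,2].round(3),"F",o["wrist_force"].round(1),"op",o["opening"].round(3),"t",o["time_s"])
E
python3 t.py;  python3 -m jog '[0,-20,0,0,100,0,-40,0,0,100,0,-60,0,0,100,0,-80,0,0,100,0,-100,0,0,100]'; python3 t.py
```

```text
time_s: 3.6
eef_pos: [0.0985, 0.2791, 0.394]
eef_rot: [0.703, 0.141, 0.691, -0.09]
wrist_force: [0.7, -0.6, 1.0]
opening: 1.0
time_s: 4.1
eef_pos: [0.0732, 0.2028, 0.3931]
eef_rot: [0.702, 0.136, 0.692, -0.097]
wrist_force: [-0.0, -0.4, -0.7]
opening: 0.997Traceback (most recent call last):
  File "t.py", line 2, in <module>
    p,M,o=tool(); print("p",p.round(4),"q",o["q"].round(3),"x",M[:,0].round(3),"y",M[:,1].round(3),"z",M[:,2].round(3),"F",o["wrist_force"].round(1),"op",o["opening"].round(3),"t",o["time_s"])
                                                                                                                                                          ^^^^^^^^^^^^^^^^^^
AttributeError: 'float' object has no attribute 'round'
Traceback (most recent call last):
  File "t.py", line 2, in <module>
    p,M,o=tool(); print("p",p.round(4),"q",o["q"].round(3),"x",M[:,0].round(3),"y",M[:,1].round(3),"z",M[:,2].round(3),"F",o["wrist_force"].round(1),"op",o["opening"].round(3),"t",o["time_s"])
                                                                                                                                                          ^^^^^^^^^^^^^^^^^^
AttributeError: 'float' object has no attribute 'round'
```

```bash
sed -i 's/o\["opening"\].round(3)/round(float(o["opening"]),3)/; s/print(/np.set_printoptions(suppress=True); print(/' t.py; python3 t.py;  python3 -m jog '[0,-20,0,0,100,0,-40,0,0,100,0,-60,0,0,100,0,-80,0,0,100,0,-100,0,0,100]' >/dev/null; python3 t.py
```

```text
p [0.0732 0.2028 0.3931] q [ 0.585 -0.893  1.992  0.034  1.994 -0.639] x [ 0.023  0.052 -0.998] y [0.325 0.944 0.057] z [ 0.945 -0.326  0.005] F [-0.  -0.4 -0.7] op 0.997 t 4.1
p [0.0675 0.1854 0.4098] q [ 0.567 -0.893  1.958  0.007  2.059 -0.67 ] x [ 0.012  0.016 -1.   ] y [0.323 0.946 0.019] z [ 0.946 -0.324  0.007] F [ 0.5 -0.3 -0. ] op 1.002 t 4.6
```

```bash
python3 -m jog '[0,-20,0,0,100,0,-40,0,0,100,0,-52,0,0,100,0,-52,0,0,100,0,-52,0,0,100]' >/dev/null; python3 t.py; python3 - <<'E'
from h import *
for u in((287.4,200),(286.8,199.5)):
  print(plane("top",u,.107))
# stand geometry
q=np.array([[0.6352,.1435],[.6711,-.0266],[.6085,-.0395],[.5726,.1297]]);c=q.mean(0);yv=(q[0]-q[1]);yv/=np.linalg.norm(yv);print(c,yv,c+.06*yv,np.degrees(np.arctan2(-yv[0],yv[1])))
E
```

```text
p [0.0633 0.1715 0.4199] q [ 0.551 -0.893  1.937 -0.016  2.105 -0.698] x [ 0.001 -0.015 -1.   ] y [ 0.325  0.946 -0.014] z [ 0.946 -0.324  0.006] F [-0.1 -0.4  0. ] op 1.002 t 5.1
[0.60814885 0.10853117 0.107     ]
[0.6090372  0.10964201 0.107     ]
[0.62185  0.051775] [-0.20650328  0.97844591] [0.6094598  0.11048175] 11.91751385859913
```

```bash
cat > g.py <<'E'
import sys
from h import *
p,M,o=tool(); print((1000*(M.T@(np.array(eval(sys.argv[1]))-p))).round(1))
E
python3 g.py "[.4645,.1955,.1]"; python3 - <<'E'
from h import *
print(plane("side",(223.6,229.2),.018),plane("top",(247.2,276.6),.018)); print("bottle",plane("top",(214,144),.116),plane("side",(298,112),.116))
E
```

```text
[320.  157.3 369.8]
[0.46433109 0.19635691 0.018     ] [0.46533131 0.19430342 0.018     ]
bottle [0.70724273 0.24444735 0.116     ] [0.7088179  0.24783329 0.116     ]
```

```bash
python3 -m jog '[0,15,40,0,47,20,35,85,0,47,50,55,125,0,47,80,70,165,0,47,110,85,200,0,47]'>/dev/null; python3 g.py "[.4648,.1955,.1]"; python3 t.py
```

```text
[213.6  74.4 173.8]
p [0.2759 0.1848 0.3134] q [ 0.244 -0.493  1.962 -0.015  1.674 -0.997] x [ 0.002 -0.015 -1.   ] y [ 0.325  0.946 -0.013] z [ 0.946 -0.325  0.007] F [0.6 0.3 0.4] op 0.471 t 5.6
```

```bash
python3 -m jog '[34,12,28,0,47,68,24,56,0,47,102,36,84,0,47,136,48,112,0,47,160,60,140,0,47]'>/dev/null; python3 -m jog '[20,10,20,0,47,50,14,33,0,47,50,14,33,0,47,50,14,33,0,47,50,14,33,0,47]' >/dev/null; python3 g.py "[.4648,.1955,.003]"; python3 t.py; python3 -c "
from h import *
t=optics.camera('top').copy();s=optics.camera('side').copy()
cv2.imwrite('pics/d.png',np.hstack([crop(t,247,277,40,400),crop(s,224,225,40,400)]))"
```

```text
[102.9   1.7   2. ]
p [0.4621 0.196  0.1059] q [ 0.175  0.126  1.867 -0.017  1.148 -1.059] x [ 0.002 -0.015 -1.   ] y [ 0.324  0.946 -0.013] z [ 0.946 -0.324  0.007] F [ 0.4 -0.6  0.2] op 0.47 t 6.6
```

View pics/d.png

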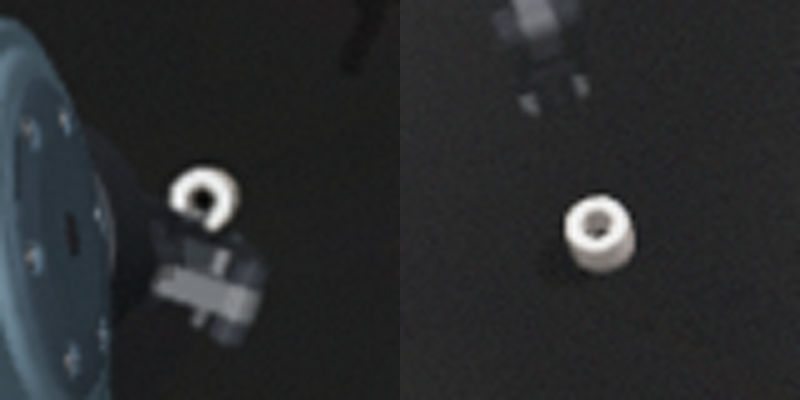

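Fingertips show in the side view at about (209.4,206.6) and (220.4,202.6), with the spacer untouched. I'll compare these with the projected TCP.

```bash
python3 - <<'E'
from h import *
p,M,o=tool(); print(proj("side",p), plane("side",(214.9,204.6),p[2]+.001))
for s in(-1,1): print(proj("side",p+s*.02*M[:,1]))
E
```

```text
[215.01658787 205.426264  ] [0.46316469 0.19700357 0.10739231]
[218.75109635 214.14288264]
[211.34624729 196.86212765]
```

```bash
python3 -m jog '[25,1.5,2,0,47,50,1.5,2,0,47,75,1.5,2,0,47,90,1.5,2,0,47,98,1.5,2,0,47]'; python3 g.py "[.4648,.1955,.003]"
```

```text
time_s: 7.2
eef_pos: [0.464, 0.1951, 0.0065]
eef_rot: [0.699, 0.111, 0.696, -0.121]
wrist_force: [-0.2, 0.5, -0.1]
opening: 0.474
[3.5 0.7 0.6]
```

```bash
python3 -m jog '[3,0,0,0,47,4,0,0,0,47,4,0,0,0,35,4,0,0,0,15,4,0,0,0,15]'; python3 -m jog '[0,0,0,0,15,0,0,0,0,15,0,0,0,0,15,0,0,0,0,15,0,0,0,0,15]'
```

```text
time_s: 7.7
eef_pos: [0.465, 0.1951, 0.0033]
eef_rot: [0.699, 0.111, 0.696, -0.121]
wrist_force: [-0.9, -0.4, -0.6]
opening: 0.146
time_s: 8.2
eef_pos: [0.4644, 0.195, 0.0026]
eef_rot: [0.699, 0.111, 0.696, -0.121]
wrist_force: [-0.2, -0.7, 0.5]
opening: 0.149
```

```bash
python3 -c "
from h import *
t=optics.camera('top').copy();s=optics.camera('side').copy()
cv2.imwrite('pics/e.png',np.hstack([crop(t,247,277,40,400),crop(s,224,225,40,400)]))"
```

```text
(no output)
```

View pics/e.png

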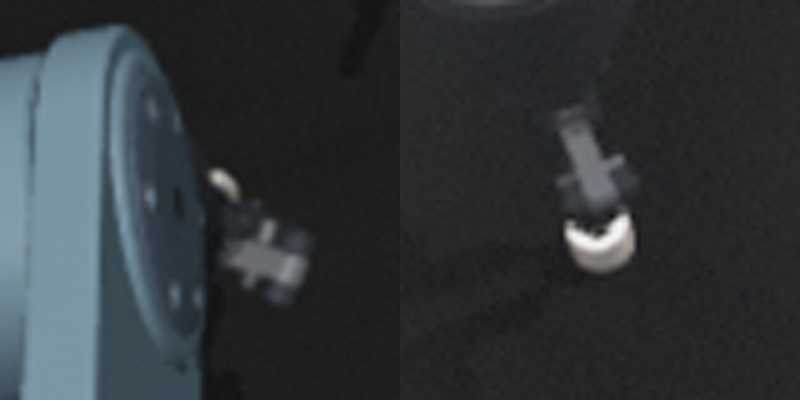

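```bash
python3 -m jog '[0,0,0,0,10,0,0,0,0,0,0,0,0,0,0,0,0,0,0,0,0,0,0,0,0]'; python3 - <<'E'
from h import *
p,M,o=tool(); print(p,"pixel of visible finger end (222,227.4)")
for h in(0,.01,.015,.02,.03): print(h,[proj("side",p+[0,0,h]+s*M[:,1]).round(1) for s in(-.012,0,.012)], proj("top",p+[0,0,h]).round(1))
E
```

```text
time_s: 8.8
eef_pos: [0.4645, 0.195, 0.0027]
eef_rot: [0.699, 0.111, 0.696, -0.121]
wrist_force: [0.2, -0.9, 0.4]
opening: 0.005
[0.46450134 0.19495842 0.00265196] pixel of visible finger end (222,227.4)
0 [array([227.5, 238.4]), array([225.4, 233.5]), array([223.3, 228.6])] [248.3 276.8]
0.01 [array([226.7, 235.9]), array([224.6, 231. ]), array([222.5, 226.1])] [247.4 276.9]
0.015 [array([226.3, 234.6]), array([224.2, 229.7]), array([222.1, 224.8])] [246.9 277. ]
0.02 [array([225.9, 233.4]), array([223.7, 228.4]), array([221.7, 223.5])] [246.4 277.1]
0.03 [array([225. , 230.8]), array([222.9, 225.8]), array([220.8, 220.9])] [245.4 277.3]
```

```bash
python3 -c "
from h import *
s=optics.camera('side').copy();t=optics.camera('top').copy()
p,M,o=tool()
a=cv2.resize(s[185:265,180:260],(800,800),interpolation=cv2.INTER_CUBIC)[150:750]
a=cv2.convertScaleAbs(a,alpha=2,beta=20)
cv2.imwrite('pics/f.png',a[:,:,::-1])"
```

```text
(no output)
```

View pics/f.png

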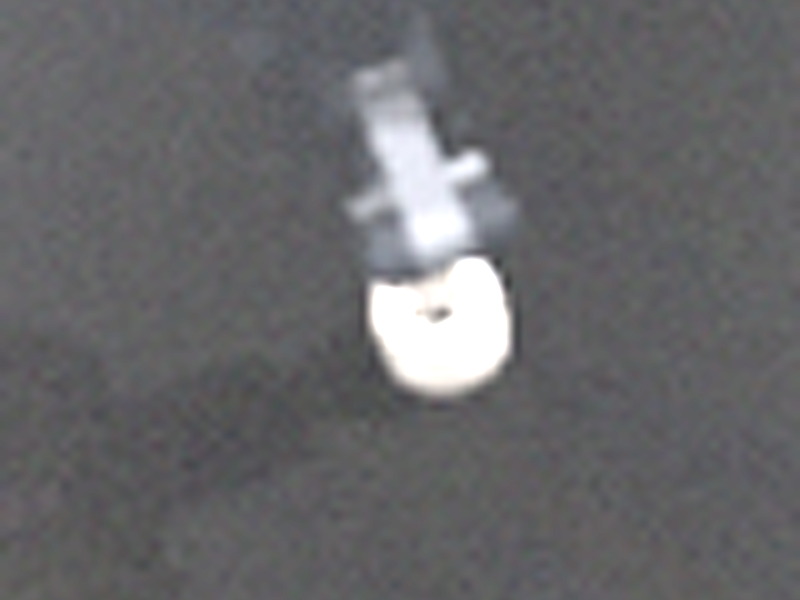

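The closed fingers end at about (223,227), in front of the ring's far top rim. So they shut above the spacer, which has not moved, and the tips are really about 20 mm above the reported TCP height. I'll reopen and go down in small steps, watching the force.

```bash
python3 -m jog '[0,0,0,0,47,0,0,0,0,47,0,0,0,0,47,1,0,0,0,47,3,0,0,0,47]' | grep -E "pos|force|open"; python3 -m jog '[1,0,0,0,47,2,0,0,0,47,3,0,0,0,47,3,0,0,0,47,3,0,0,0,47]' | grep -E "pos|force|open"
```

```text
eef_pos: [0.4646, 0.1949, -0.0003]
wrist_force: [0.1, -0.2, 0.2]
opening: 0.472
eef_pos: [0.4645, 0.1949, -0.0034]
wrist_force: [0.8, 0.2, -0.8]
opening: 0.467
```

```bash
python3 -m jog '[1,0,0,0,47,2,0,0,0,47,3,0,0,0,47,4,0,0,0,47,4,0,0,0,47]' | grep -E "pos|force|open"; python3 -m jog '[1,0,0,0,47,2,0,0,0,47,3,0,0,0,47,4,0,0,0,47,4,0,0,0,47]' | grep -E "pos|force|open"
```

```text
eef_pos: [0.4644, 0.1948, -0.0075]
wrist_force: [-0.3, 0.8, 1.3]
opening: 0.471
eef_pos: [0.4643, 0.1947, -0.0115]
wrist_force: [-0.2, 0.3, 0.0]
opening: 0.471
```

```bash
python3 -m jog '[1,0,0,0,47,2,0,0,0,47,3,0,0,0,47,3,0,0,0,47,3,0,0,0,47]' | grep -E "pos|force|open"; python3 -m jog '[1,0,0,0,47,2,0,0,0,47,2,0,0,0,47,2,0,0,0,47,2,0,0,0,47]' | grep -E "pos|force|open"
```

```text
eef_pos: [0.4645, 0.1947, -0.0144]
wrist_force: [-0.2, -0.5, -0.3]
opening: 0.469
eef_pos: [0.4645, 0.1947, -0.0163]
wrist_force: [-0.2, 0.2, 0.4]
opening: 0.472
```

```bash
python3 -m jog '[0,0,0,0,35,0,0,0,0,25,0,0,0,0,15,0,0,0,0,15,0,0,0,0,15]' | grep -E "pos|force|open"
```

```text
eef_pos: [0.465, 0.1949, -0.016]
wrist_force: [0.6, 1.5, 2.8]
opening: 0.148
```

```bash
python3 -m jog '[0,0,0,0,12,0,0,0,0,10,0,0,0,0,10,0,0,0,0,10,0,0,0,0,10]' | grep -E "pos|force|open"; python3 -c "
from h import *
s=optics.camera('side').copy();t=optics.camera('top').copy()
a=cv2.resize(s[185:265,180:260],(400,400),interpolation=cv2.INTER_CUBIC)
b=cv2.resize(t[237:317,207:287],(400,400),interpolation=cv2.INTER_CUBIC)
cv2.imwrite('pics/i.png',cv2.convertScaleAbs(np.hstack([b,a]),alpha=2,beta=20)[:,:,::-1])"
```

```text
eef_pos: [0.465, 0.1948, -0.0161]
wrist_force: [1.5, 3.7, 4.4]
opening: 0.098
```

View pics/i.png

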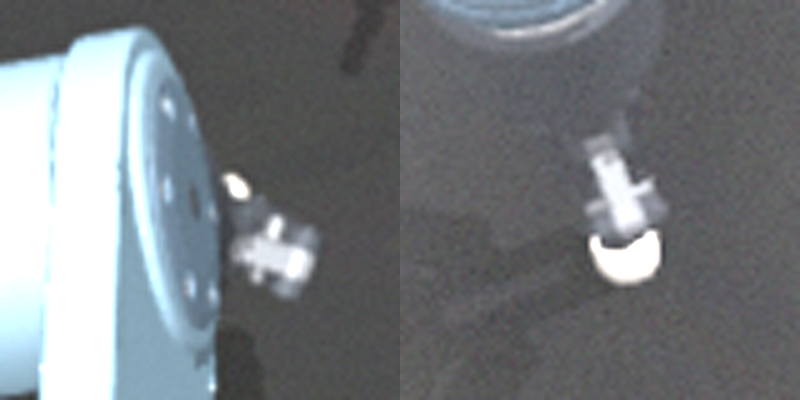

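The spacer has been pushed a few mm and the fingers are still not around it. I'll triangulate the bright cross on the near finger, since both views show it, to find where the fingers really are.

```bash
python3 - <<'E'
from h import *
p,M,o=tool(); print(p)
for a,b in(((262,288.6),(224.5,223)),((260.6,287.4),(219.6,218.6))):
    x,e=tri(a,b); print(x,e,"tool rel mm",(1000*(M.T@(x-p))).round(1))
print(o["joint_efforts"].round(2), o["q"])
E
```

```text
[ 0.46496974  0.19484778 -0.01608156]
[0.4486564  0.14785649 0.12107659] 0.0003780972928854202 tool rel mm [-136.5  -51.6    0.7]
[0.448145   0.15096911 0.13290182] 0.008483438141213025 tool rel mm [-148.3  -49.    -0.7]
[ -1.03 -39.24 -22.11  -0.67   0.58  -0.  ] [ 0.17179482  0.33753071  1.9126874  -0.01930722  0.89204243 -1.05659928]
```

```bash
python3 -m jog '[0,0,0,0,30,0,0,0,0,60,-10,0,0,0,60,-30,0,0,0,60,-60,0,0,0,60]' | grep -E "pos|force|open"; python3 -c "
from h import *
s=optics.camera('side').copy();t=optics.camera('top').copy(); p,M,o=tool()
cv2.imwrite('pics/s_raw.png',s[:,:,::-1]);cv2.imwrite('pics/t_raw.png',t[:,:,::-1])
out=[]
for n,im,(u,v) in(('top',t,(250,280)),('side',s,(222,215))):
    a=cv2.convertScaleAbs(cv2.resize(im[v-50:v+50,u-33:u+33],(396,600),interpolation=cv2.INTER_CUBIC),alpha=2.5,beta=30)
    for d in(0,-.034,-.073,-.15):
        q=(proj(n,p+d*M[:,0])-[u-33,v-50]+.5)*6; cv2.circle(a,tuple(int(x) for x in q),3,(255,0,0),-1)
    out.append(a)
cv2.imwrite('pics/j.png',np.hstack(out)[:,:,::-1])"
```

```text
eef_pos: [0.4616, 0.1948, 0.0425]
wrist_force: [1.0, 0.9, 0.4]
opening: 0.598
```

View pics/j.png

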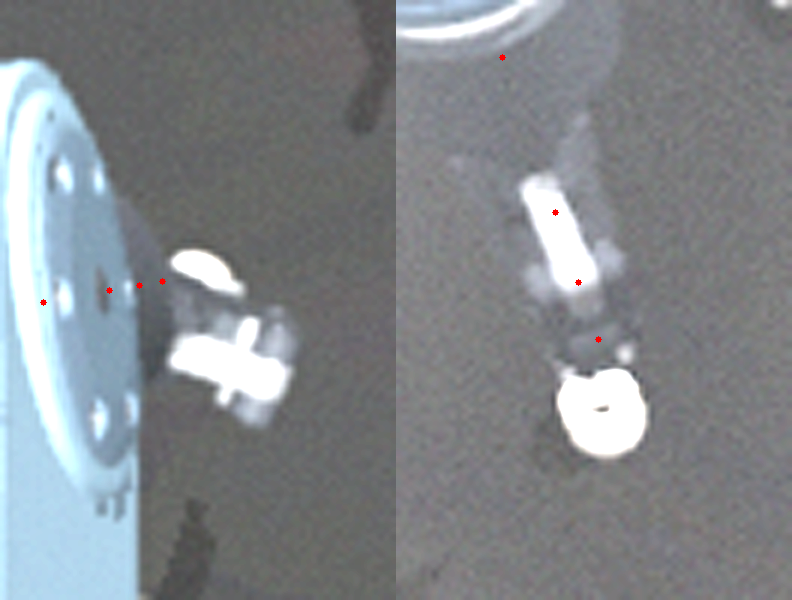

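```bash
python3 - <<'E'
from h import *
from scipy.optimize import least_squares
p,M,o=tool()
obs=[(p,.0255,(222.5,225.5)),(np.array([.4621,.196,.1059]),.02,(214.9,204.6))]
for P,w,uv in obs:
    f=lambda d:proj("side",P-w*M[:,1]+d[0]*M[:,2]+d[1]*np.array([0,0,1]))-uv
    print("dz_tool,up (y offset 0):",least_squares(f,[0,0]).x)
    g=lambda d:proj("side",P-w*M[:,1]+d[0]*M[:,2]+d[1]*M[:,1])-uv
    print("dz_tool,y (up 0)",least_squares(g,[0,0]).x)
s=cv2.imread("pics/s_raw.png"); m=(s[:,:,::-1].min(2)>120).astype(np.uint8); m[:222]=0;m[245:]=0;m[:,:205]=0;m[:,240:]=0
c=max(cv2.findContours(m,0,1)[0],key=cv2.contourArea);b=cv2.boundingRect(c);print(b,plane("side",(b[0]+b[2]/2-.5,b[1]+b[3]-.5-6.0),.018), plane("side",(b[0]+b[2]/2-.5,b[1]+b[3]/2-.5),.009))
E
```

```text
dz_tool,up (y offset 0): [-0.00407023  0.02636753]
dz_tool,y (up 0) [-0.00280744  0.01616705]
dz_tool,up (y offset 0): [-0.000924    0.03331892]
dz_tool,y (up 0) [0.00075771 0.02229897]
(216, 227, 14, 12) [0.45826271 0.19210495 0.018     ] [0.46034978 0.19703202 0.009     ]
```

```bash
python3 -m jog '[-30,10,0,0,47,-60,20,0,0,47,-90,40,0,0,47,-100,60,0,0,47,-100,80,0,0,47]' | grep -E "pos|force|open"; cat > ring.py <<'E'
from h import *
import sys
def ring(n,u,v,z,th=110,w=18):
    im=optics.camera(n); g=im[v-w:v+w,u-w:u+w].min(2); m=(g>th).astype(np.uint8)
    c=max(cv2.findContours(m,0,1)[0],key=cv2.contourArea); e,r=cv2.minEnclosingCircle(c); b=cv2.boundingRect(c)
    q=(e[0]+u-w,e[1]+v-w); print(n,np.round(q,1),round(r,1),(b[0]+u-w,b[1]+v-w,b[2],b[3]),plane(n,q,z).round(4))
E
python3 -c "
from ring import *
ring('top',249,278,.018);ring('side',224,232,.009)"
```

```text
eef_pos: [0.4912, 0.2735, 0.1444]
wrist_force: [0.8, -0.9, -0.2]
opening: 0.47
top [248.2 278. ] 6.5 (242, 272, 13, 13) [0.4625 0.1922 0.018 ]
side [223.1 232.6] 7.3 (216, 226, 14, 14) [0.4611 0.1961 0.009 ]
```

```bash
python3 g.py "[.462,.1935,-.012]"
```

```text
[155.5 -83.1  -1.5]
```

```bash
python3 -m jog '[0,-40,-1.5,0,47,10,-80,-1.5,0,47,50,-83,-1.5,0,47,90,-83,-1.5,0,47,110,-83,-1.5,0,47]' | grep -E "pos"; python3 g.py "[.462,.1935,-.012]"; python3 -m jog '[25,0,0,0,47,40,0,0,0,47,45,0,0,0,47,45,0,0,0,47,45,0,0,0,47]' | grep -E "pos|force";python3 g.py "[.462,.1935,-.022]"
```

```text
eef_pos: [0.4581, 0.1911, 0.0298]
[41.7  4.2  2.9]
eef_pos: [0.4623, 0.1922, -0.0109]
wrist_force: [0.3, -0.9, -0.4]
[11.1  1.3 -0.7]
```

```bash
python3 -m jog '[3,0,-0.5,0,47,6,0,-0.5,0,47,9,1,-0.5,0,47,11,1,-0.5,0,47,11,1,-0.5,0,47]' | grep -E "pos|force"; python3 -m jog '[1,0,0,0,47,2,0,0,0,47,3,0,0,0,47,4,0,0,0,47,4,0,0,0,47]' | grep -E "pos|force"
```

```text
eef_pos: [0.4617, 0.1934, -0.0227]
wrist_force: [0.0, -0.2, -0.2]
eef_pos: [0.4618, 0.1933, -0.0265]
wrist_force: [0.1, 0.3, 0.1]
```

```bash
python3 -m jog '[0,0,0,0,42,0,0,0,0,36,0,0,0,0,32,0,0,0,0,26,0,0,0,0,20]' | grep -E "pos|force|open"; python3 -m jog '[0,0,0,0,20,0,0,0,0,20,0,0,0,0,20,0,0,0,0,20,0,0,0,0,20]' | grep -E "pos|force|open"
```

```text
eef_pos: [0.4621, 0.1933, -0.0259]
wrist_force: [-2.1, -0.1, 5.0]
opening: 0.242
eef_pos: [0.4621, 0.1933, -0.026]
wrist_force: [-2.3, 0.3, 5.2]
opening: 0.243
```

```bash
python3 -m jog '[-10,0,0,0,10,-30,0,0,0,10,-60,0,0,0,10,-100,0,0,0,10,-140,0,0,0,10]' | grep -E "pos|force|open"; python3 -c "
from h import *
s=optics.camera('side').copy();t=optics.camera('top').copy(); p,M,o=tool(); print(p)
cv2.imwrite('pics/s_raw.png',s[:,:,::-1]);cv2.imwrite('pics/t_raw.png',t[:,:,::-1])
out=[]
for n,im in(('top',t),('side',s)):
    u,v=proj(n,p).astype(int)
    a=cv2.resize(im[v-40:v+40,u-40:u+40],(400,400),interpolation=cv2.INTER_CUBIC); print(n,u,v)
    out.append(a)
cv2.imwrite('pics/k.png',cv2.convertScaleAbs(np.hstack(out),alpha=1.8,beta=20)[:,:,::-1])"
```

```text
eef_pos: [0.4612, 0.1953, 0.1152]
wrist_force: [0.5, 0.1, 0.2]
opening: 0.243
[0.46626307 0.19640794 0.12011671]
top 235 277
side 215 199
```

View pics/k.png

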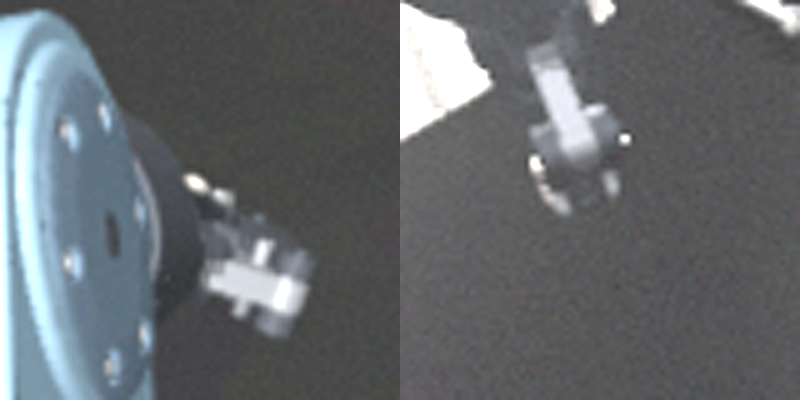

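The spacer is gripped: its edges show on both sides of the near pad at right-panel (535,165) and (627,138). Carry it over to hover above the bare stem.

```bash
python3 g.py "[.609,.111,.106]"; python3 t.py
```

```text
[ 17.  -34.4 162.5]
p [0.4663 0.1964 0.1201] q [ 0.175  0.108  1.856 -0.016  1.168 -1.06 ] x [ 0.012 -0.013 -1.   ] y [ 0.324  0.946 -0.008] z [ 0.946 -0.324  0.016] F [ 0.6 -0.3  1.1] op 0.242 t 17.8
```

```bash
python3 -m jog '[0,-8,40,0,10,0,-16,80,0,10,0,-25,120,0,10,0,-30,145,0,10,2,-34,162,0,10]' | grep -E "pos"; python3 -m jog '[0,0,0,0,10,0,0,0,0,10,0,0,0,0,10,0,0,0,0,10,0,0,0,0,10]' | grep -E "pos|open"; python3 g.py "[.609,.111,.106]";python3 -c "
from h import *
s=optics.camera('side').copy();t=optics.camera('top').copy(); p,M,o=tool(); print(p)
cv2.imwrite('pics/s_raw.png',s[:,:,::-1]);cv2.imwrite('pics/t_raw.png',t[:,:,::-1])
out=[]
for n,im in(('top',t),('side',s)):
    u,v=proj(n,[.609,.111,.11]).astype(int)
    a=cv2.resize(im[v-30:v+30,u-30:u+30],(400,400),interpolation=cv2.INTER_CUBIC); print(n,u,v)
    out.append(a)
cv2.imwrite('pics/l.png',cv2.convertScaleAbs(np.hstack(out),alpha=1.5,beta=10)[:,:,::-1])"
```

```text
eef_pos: [0.6056, 0.1092, 0.1127]
eef_pos: [0.6036, 0.1113, 0.1133]
opening: 0.243
[7.3 1.5 5.2]
[0.60376982 0.11112161 0.11328414]
top 285 199
side 308 186
```

View pics/l.png

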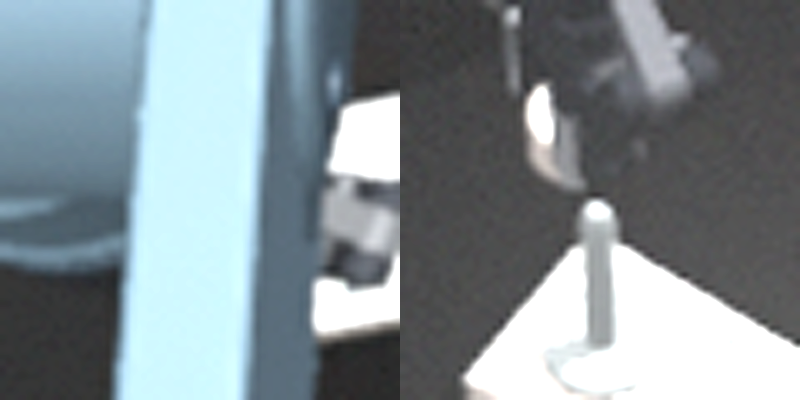

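```bash
python3 - <<'E'
from h import *
p,M,o=tool()
for z in(.147,.157,.167):
    r=plane("side",(303.4,172.8),z); s=plane("side",(307.0,186.3),.106); print(z,r,s,"ring->stem tool mm",(1000*M.T@(s-r)).round(1),"ring rel TCP",(1000*M.T@(r-p)).round(1))
print(proj("side",p+[0,0,.03]-.0115*M[:,1]))
E
```

```text
0.147 [0.60587592 0.11828603 0.147     ] [0.60925293 0.11413017 0.106     ] ring->stem tool mm [41.1 -2.3  4.3] ring rel TCP [-33.8   7.   -0.1]
0.157 [0.6013185  0.11285183 0.157     ] [0.60925293 0.11413017 0.106     ] ring->stem tool mm [51.   4.5  6.8] ring rel TCP [-43.7   0.2  -2.6]
0.167 [0.59676109 0.10741763 0.167     ] [0.60925293 0.11413017 0.106     ] ring->stem tool mm [60.9 11.2  9.3] ring rel TCP [-53.7  -6.5  -5.1]
[307.98418626 182.09749555]
```

```bash
python3 -m jog '[0,3,7,0,10,10,3,7,0,10,20,3,7,0,10,28,3,7,0,10,28,3,7,0,10]' | grep -E "pos|force"; python3 -m jog '[2,0,0,0,10,4,0,0,0,10,6,0,0,0,10,8,0,0,0,10,10,0,0,0,10]' | grep -E "pos|force"
```

```text
eef_pos: [0.6099, 0.1108, 0.0826]
wrist_force: [-1.3, 0.2, -0.7]
eef_pos: [0.6117, 0.1107, 0.0752]
wrist_force: [0.3, 0.0, -0.1]
```

```bash
python3 -m jog '[3,0,0,0,10,6,0,0,0,10,9,0,0,0,10,12,0,0,0,10,12,0,0,0,10]' | grep -E "pos|force"; python3 -c "
from h import *
s=optics.camera('side').copy()
u,v=308,195
a=cv2.resize(s[v-30:v+30,u-30:u+30],(600,600),interpolation=cv2.INTER_CUBIC)
cv2.imwrite('pics/m.png',cv2.convertScaleAbs(a,alpha=1.5,beta=10)[:,:,::-1])"
```

```text
eef_pos: [0.6112, 0.1105, 0.0624]
wrist_force: [-0.3, 0.3, 0.0]
```

View pics/m.png

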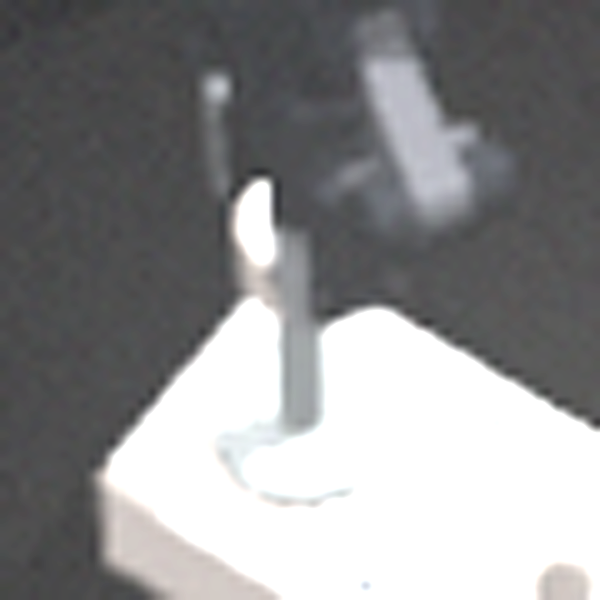

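The ring's left edge is at x≈235, so its centre is about 304. The stem comes out below it at x≈300, and there is no contact force, so it is threaded. Continue down.

```bash
python3 -m jog '[8,0,0,0,10,16,0,0,0,10,24,0,0,0,10,32,0,0,0,10,36,0,0,0,10]' | grep -E "pos|force"; python3 -m jog '[2,0,0,0,10,4,0,0,0,10,6,0,0,0,10,8,0,0,0,10,8,0,0,0,10]' | grep -E "pos|force"
```

```text
eef_pos: [0.611, 0.1099, 0.0256]
wrist_force: [-1.3, -0.4, 0.4]
eef_pos: [0.6115, 0.1099, 0.0189]
wrist_force: [-1.5, -0.4, 0.7]
```

```bash
python3 -m jog '[1,0,0,0,10,2,0,0,0,10,3,0,0,0,10,3,0,0,0,10,3,0,0,0,10]' | grep -E "pos|force"; python3 -m jog '[0.5,0,0,0,10,1,0,0,0,10,1.5,0,0,0,10,2,0,0,0,10,2,0,0,0,10]' | grep -E "pos|force"
```

```text
eef_pos: [0.6117, 0.1098, 0.016]
wrist_force: [-2.4, 1.7, 1.4]
eef_pos: [0.6116, 0.1098, 0.0151]
wrist_force: [-7.1, 0.6, 9.7]
```

Contact at about 10 N at the expected home height. Release and go up.

```bash
python3 -m jog '[-1,0,0,0,30,-1,0,0,0,40,-1,0,0,0,45,-1,0,0,0,45,-1,0,0,0,45]' | grep -E "pos|force|open"; python3 -m jog '[-25,0,0,0,45,-60,0,0,0,45,-95,0,0,0,45,-110,0,0,0,50,-115,0,0,0,60]' | grep -E "pos|force|open";  python3 g.py "[.448,-.139,.1]"
```

```text
eef_pos: [0.6119, 0.1097, 0.015]
wrist_force: [-0.0, 0.2, 0.4]
opening: 0.45
eef_pos: [0.6131, 0.1116, 0.1323]
wrist_force: [-0.2, 0.1, -0.4]
opening: 0.597
[  35.3 -290.1  -75.2]
```

```bash
python3 -m jog '[0,-45,-12,0,60,0,-90,-24,0,60,0,-135,-36,0,60,0,-180,-48,0,60,10,-225,-60,0,60]' | grep -E "pos"; python3 -m jog '[10,-40,-10,0,60,15,-65,-15,0,60,15,-65,-15,0,60,15,-65,-15,0,60,15,-65,-15,0,60]' | grep -E "pos|open"; python3 g.py "[.448,-.139,.02]"; python3 -c "
from h import *
t=optics.camera('top').copy();s=optics.camera('side').copy()
A=[crop(s,308,195,28,400),crop(t,288,203,28,400)]
cv2.imwrite('pics/n.png',np.hstack(A))"
```

```text
eef_pos: [0.4807, -0.0832, 0.1222]
eef_pos: [0.4468, -0.138, 0.1082]
opening: 0.599
[88.2  0.7  1. ]
```

View pics/n.png

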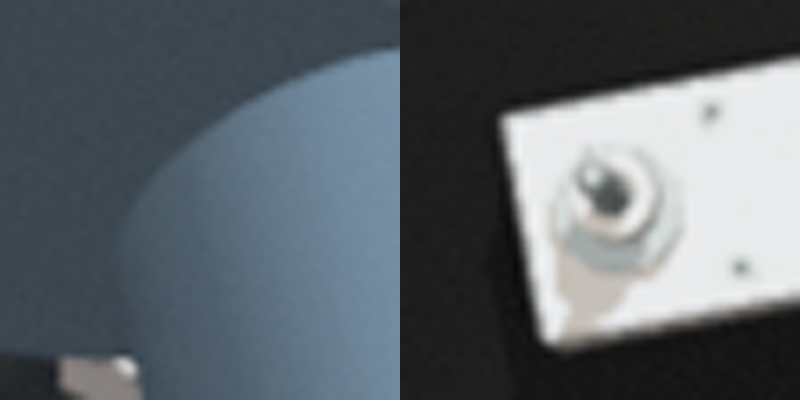

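The top view shows the spacer home on the bare carrier's flange, with the stem through it and its tip at (586.6−300, 199.5), unmoved. Now the coupon.

```bash
python3 -m jog '[30,0.5,1,0,60,60,0.5,1,0,60,88,0.5,1,0,60,105,0.5,1,0,60,120,0.5,1,0,60]' | grep -E "pos|force"; python3 -m jog '[3,0,0,0,60,6,0,0,0,60,8,0,0,0,60,8,0,0,0,60,8,0,0,0,60]' | grep -E "pos|force"; python3 g.py "[.448,-.139,-.026]"
```

```text
eef_pos: [0.4478, -0.1393, -0.0126]
wrist_force: [0.1, -1.0, -0.1]
eef_pos: [0.4485, -0.1409, -0.0186]
wrist_force: [-0.7, -0.5, -0.7]
[ 7.3  1.8 -1.1]
```

```bash
python3 -m jog '[3,2,-1,0,60,5,2,-1,0,60,7,2,-1,0,60,7,2,-1,0,60,7,2,-1,0,60]' | grep -E "pos|force"; python3 -m jog '[0,0,0,0,54,0,0,0,0,48,0,0,0,0,40,0,0,0,0,34,0,0,0,0,30]' | grep -E "pos|force|open"
```

```text
eef_pos: [0.4475, -0.1385, -0.0264]
wrist_force: [0.2, 0.3, 0.5]
eef_pos: [0.4476, -0.1385, -0.0263]
wrist_force: [-0.3, -0.4, -0.2]
opening: 0.297
```

```bash
python3 -m jog '[0,0,0,0,58,0,0,0,0,58,0,0,0,0,58,2,0,0,0,58,4,0,0,0,58]' | grep -E "pos|force|open"; python3 -m jog '[1,0,0,0,58,2,0,0,0,58,2,0,0,0,58,2,0,0,0,58,2,0,0,0,58]' | grep -E "pos|force"
```

```text
eef_pos: [0.4476, -0.1386, -0.0304]
wrist_force: [-0.6, 0.6, 0.1]
opening: 0.577
eef_pos: [0.4477, -0.1386, -0.0323]
wrist_force: [1.0, -0.3, -0.2]
```

```bash
python3 -m jog '[0.5,0,0,0,58,1,0,0,0,58,1.5,0,0,0,58,2,0,0,0,58,2,0,0,0,58]' | grep -E "pos|force";  python3 -m jog '[0,0,0,0,54,0,0,0,0,50,0,0,0,0,47,0,0,0,0,45,0,0,0,0,43]' | grep -E "pos|force|open"
```

```text
eef_pos: [0.4475, -0.1386, -0.0344]
wrist_force: [-0.7, 0.2, -0.2]
eef_pos: [0.4477, -0.1387, -0.034]
wrist_force: [-1.0, 1.3, 3.7]
opening: 0.439
```

```bash
python3 -m jog '[0,0,0,0,35,0,0,0,0,30,0,0,0,0,30,0,0,0,0,30,0,0,0,0,30]' | grep -E "force|open"; python3 -m jog '[-3,0,0,0,30,-10,0,0,0,30,-20,0,0,0,30,-40,0,0,0,30,-60,0,0,0,30]' | grep -E "pos|force|open"
```

```text
wrist_force: [-2.5, 0.6, 7.7]
opening: 0.424
eef_pos: [0.4474, -0.1376, 0.0267]
wrist_force: [-0.5, -0.4, -0.2]
opening: 0.425
```

```bash
python3 -m jog '[-20,0,0,0,30,-50,0,0,0,30,-80,0,0,0,30,-80,0,0,0,30,-80,0,0,0,30]' | grep -E "pos|open"; python3 - <<'E'
from h import *
p,M,o=tool(); c=p+.038*-M[:,0]; s=optics.camera("side")
print("p",p,"expected coupon centre px",proj("side",c),[proj("side",c+.02*np.array(d)).round(1) for d in(M[:,2],-M[:,2],M[:,1],-M[:,1])])
u,v=proj("side",c).astype(int); w=26; g=s[v-w:v+w,u-w:u+w].min(2)
for r in g[::2,::1]: print("".join(" .:-=+*#%@"[min(9,int(x)//22)] for x in r))
E
```

```text
eef_pos: [0.448, -0.1368, 0.1067]
opening: 0.421
p [ 0.44800465 -0.13676667  0.10669896] expected coupon centre px [340.01801749 334.4880619 ] [array([352. , 329.2]), array([327.9, 339.8]), array([334.4, 323. ]), array([345.8, 346.2])]
.....:::::::::-::::::::::--------::::::::::--::::::.
.......::::::::::::::::::::::::::::::::::::::::::...
..........::::::::::::::::::::::::::::::::::::......
...............::::::::::::::::::::::::::::.........
.....................::::::::::::::.................
....................................................
....................................................
....................................................
....................................................
............................................:.......
.............:+%@%*........................:::......
.............+@@@@%=...................::::::::.....
............-*@@@@@#................:------.::......
............=%@@@@@%=.............:.-=++====........
............-#@@@@@@%-..............:=++++++=.......
.............+%@@@@@@%=..............-=++++++-......
.............:*@@@@@@@%=........::::::-++++++=:.--:.
..............:=#@@@@@@%=.....:::::::::=++++++++++=:
................:=*%@@@%=:.....:::::::::=+++++++-:::
...................:-+**==-:....::::-----=++++++=:::
........................:==-:....:----:::-+++++++=-:
........................:-==-.....::.:::::-+++++++=-
..........................::.........:::::-=+++====:
...............................:......::::::-==--:::
.......................................::::::::.....
....................................................
```

```bash
python3 g.py "[.6098,.1108,.1067]"
```

```text
[ -4.7 286.4  73.7]
```

```bash
python3 -m jog '[-3,45,12,0,30,-5,90,24,0,30,-5,135,36,0,30,-5,180,48,0,30,-5,225,60,0,30]' | grep -E "pos"; python3 -m jog '[0,35,8,0,30,0,61,13,0,30,0,61,13,0,30,0,61,13,0,30,0,61,13,0,30]' | grep -E "pos|open"; python3 g.py "[.6098,.1108,.08]"
```

```text
eef_pos: [0.5767, 0.0587, 0.1059]
eef_pos: [0.608, 0.1095, 0.1059]
opening: 0.417
[25.8  2.2  1.2]
```

```bash
cat > asc.py <<'E'
from h import *
import sys
p,M,o=tool(); c=p+.038*-M[:,0]; s=optics.camera("side")
print("p",p,o["opening"],"coupon centre px",proj("side",c),"stem tip px",proj("side",[.609,.1125,.106]))
u,v=proj("side",c).astype(int); w=28; print("origin",u-w,v-w); g=s[v-w:v+w,u-w:u+w].min(2)
for r in g[::2,::1]: print("".join(" .:-=+*#%@"[min(9,int(x)//22)] for x in r))
E
python3 asc.py
```

```text
p [0.60801392 0.10950673 0.10586789] 0.41745529679105686 coupon centre px [307.53677355 175.93988114] stem tip px [307.5059045  186.92603742]
origin 279 147
.......-+***+......::.:................:::..............
.......:=****=.....:.:.................:::..............
........-=***=..................:::--:::::..............
........::-+**-...............:.::----:.::..............
..........:--=+==+=.............:-=+=-==................
.............::-==-:.............:=+++++=...............
...............:::...............:-+++++=-..............
................::.........::::::::-=++++=:.........:.:.
................:-.........:::::::::-+++++=-=-:::.......
................--.............:.::::=+++++=-:::::.:..:.
................:::....:......-++=-::-=+++++=-::::::....
.................:.-*%@@#=...-++::::::-=++===-:::::.:...
.................:+%@@@@%+.::::::.::::::-=---::...::::.:
.................=%@@@@@@#:..:::.::::::::::::.....:::::.
...............::*@@@@@@%=::::.:.......::::::....:.:::::
.............:..:+%@@@@@@#-:::.:........::......::::::::
.................-#@@@@@@%+==-:::.....:::::..::::::.::::
..................:+%@@@@%*==-::....:::::::::::::::.::::
...............:...:-+*%@%*==-::::.::::-::::::::::::::::
................:..::::----==-:::::::..:::::::::::::::::
.........:.....::..:.:::::-++=-:::::::::::::::::::::::::
:.....:...:..:::::::::::::=++++=::::::::::::::::::::::::
:..........:::..::::.:::::-===+=::::::::::::::::::::::::
....:.:...::::.:::::.:::+%%===+#@#-:::::::::::::::::::::
..:.:...::.:.:::.:::::=%@@%===+%@@@@#-::::::::::::::::::
......:..:::.::::::::#@@@@@====%@@@@@@@@+:::::::::::::::
...:::.:...::::::::+@@@@@@@====*%@@@@@@@@@@#-:::::::::::
.....::::::::::::=%@@@@@%%#====+*@@@@@@@@@@@@@@+::::::::
```

```bash
python3 -m jog '[0,2,2.5,0,30,10,2,2.5,0,30,20,2,2.5,0,30,24,2,2.5,0,30,24,2,2.5,0,30]' | grep -E "pos|force|open"; python3 -m jog '[3,0,0,0,30,6,0,0,0,30,9,0,0,0,30,12,0,0,0,30,12,0,0,0,30]' | grep -E "pos|force|open"
```

```text
eef_pos: [0.6111, 0.111, 0.0815]
wrist_force: [-0.3, 0.2, -1.0]
opening: 0.42
eef_pos: [0.6119, 0.1109, 0.0705]
wrist_force: [-0.2, 0.5, -1.1]
opening: 0.421
```

```bash
python3 -m jog '[3,0,-1,0,30,6,0,-1,0,30,9,0,-1,0,30,12,0,-1,0,30,12,0,-1,0,30]' | grep -E "pos|force|open"; python3 -m jog '[3,0,0,0,30,6,0,0,0,30,9,0,0,0,30,12,0,0,0,30,12,0,0,0,30]' | grep -E "pos|force|open"
```

```text
eef_pos: [0.6109, 0.1111, 0.0584]
wrist_force: [-0.5, 0.4, -0.6]
opening: 0.423
eef_pos: [0.6109, 0.1109, 0.0464]
wrist_force: [-0.6, -0.1, -0.8]
opening: 0.421
```

```bash
python3 -m jog '[3,0,0,0,30,6,0,0,0,30,9,0,0,0,30,11,0,0,0,30,11,0,0,0,30]' | grep -E "pos|force|open"; python3 -m jog '[1,0,0,0,30,2,0,0,0,30,3,0,0,0,30,4,0,0,0,30,4,0,0,0,30]' | grep -E "pos|force|open"
```

```text
eef_pos: [0.6111, 0.1107, 0.0356]
wrist_force: [0.5, -0.3, -0.9]
opening: 0.422
eef_pos: [0.6113, 0.1107, 0.0319]
wrist_force: [-1.0, 0.3, -0.5]
opening: 0.422
```

```bash
python3 -m jog '[1,0,0,0,30,2,0,0,0,30,3,0,0,0,30,4,0,0,0,30,4,0,0,0,30]' | grep -E "pos|force|open"; python3 -m jog '[0.5,0,0,0,30,1,0,0,0,30,1.5,0,0,0,30,2,0,0,0,30,2,0,0,0,30]' | grep -E "pos|force|open"
```

```text
eef_pos: [0.6113, 0.1106, 0.0279]
wrist_force: [-1.4, 1.1, 0.7]
opening: 0.422
eef_pos: [0.6112, 0.1106, 0.0261]
wrist_force: [-3.4, 0.1, 2.9]
opening: 0.425
```

```bash
python3 -m jog '[0,0,0,0,45,0,0,0,0,52,0,0,0,0,55,0,0,0,0,55,-1,0,0,0,55]' | grep -E "pos|force|open"; python3 -m jog '[-5,0,0,0,55,-10,0,0,0,55,-15,0,0,0,55,-16,0,0,0,55,-16,0,0,0,55]' | grep -E "pos|force|open"; python3 t.py; python3 asc.py | tail -22
```

```text
eef_pos: [0.6115, 0.1106, 0.0271]
wrist_force: [-0.0, -0.6, 0.6]
opening: 0.551
eef_pos: [0.6118, 0.1108, 0.0437]
wrist_force: [-0.2, -0.1, 0.4]
opening: 0.552
p [0.6118 0.1108 0.0437] q [-0.003  0.453  1.591 -0.017  1.095 -1.235] x [ 0.002 -0.015 -1.   ] y [ 0.324  0.946 -0.014] z [ 0.946 -0.324  0.007] F [-0.2 -0.1  0.4] op 0.552 t 36.15
...............:-............::::=++++=:.::...:.::...:.:
...............--.....:..........-+++++=-::..:.:::::::::
...............:-..........:::::::-=++++=-::::::::::::::
...............:::.....::::::::::::-=++++=:::::::::.::::
..............:.........:.::::::::::-+++++=--:-:::::::::
...................:....:::::::::::::-=++++=--::::::::::
..........:.......:..:::-:::::::::::--=+++===:::::::::::
......:.......:..:..::-++=::::::::::::--=---::::.:::::::
..............:....-*@@@#==.:::::::::::::::::::..:::::::
........:......:.:+%@@@@#==:::::..:::.::::::::::::::::::
.........:..::...+%@@@@@#==-::::::::::::::::::::::::::::
.........:....:::*@@%@##*==-=--.::::::::::::::::::::::::
...........::::=*%#******+=-==-:::::::::=#@@@+::::::::::
...::....::..:+%@%****#@@@@#==-::::::::*@@@@@@@@#-::::::
....::.:.:..-*%%%%#*#@@@@@@%+=-::::::=#@@@@@@@@@@@@%-:::
.....:...::+#%%%%%#**++##%@@%+==-=*%@@@@@@@@@@#%@@@@@@@*
..:.....:+#%%%%%%%#*****+++++++*%@@@@@@@@@@@@@@@@@@@@@@@
....:..-*%%%%%%%%%%#**********#@@@%@@@@@@@@@@@@@@@@@@@@@
......-+##%%%%%%%%%%#******#%@%##%@@@@@@@@@@@@@@@@@@@@@@
.:....:=++*#%%%%%%%%%%%###***%@@@@@@@@@@@@@@@@@@@@@@@@@@
:.....:=+++++**#%%%%%%%%%@@@@@@@@@@@@@@@@@@@@@@@@@@@@@@@
.......-++++++++**#%%@@@@@@@@@@@@@@@@@@@@@@@@@@@@@@@@@@@
```

```bash
python3 -m jog '[0,0,-1.5,0,40,0,0,-1.5,0,25,0,0,-1.5,0,10,0,0,-1.5,0,0,0,0,-1.5,0,0]' | grep -E "force|open"; python3 -m jog '[0,0,0,0,0,0,0,0,0,0,-3,0,0,0,0,-6,0,0,0,0,-10,0,0,0,0]' | grep -E "pos|force|open"
```

```text
wrist_force: [-1.0, -0.8, -0.3]
opening: 0.097
eef_pos: [0.6097, 0.1115, 0.0531]
wrist_force: [-1.2, 0.1, -2.8]
opening: 0.091
```

The stem is gripped (opening 0.09, about 2 N of weight). Draw it straight up.

```bash
python3 -m jog '[-8,0,0,0,0,-16,0,0,0,0,-24,0,0,0,0,-32,0,0,0,0,-40,0,0,0,0]' | grep -E "pos|force|open"; python3 -m jog '[-40,0,0,0,0,-80,0,0,0,0,-120,0,0,0,0,-150,0,0,0,0,-170,0,0,0,0]' | grep -E "pos|force|open"; python3 asc.py; python3 g.py "[.55,-.32,.33]"
```

```text
eef_pos: [0.6102, 0.1122, 0.0941]
wrist_force: [1.0, 1.0, -2.5]
opening: 0.095
eef_pos: [0.6107, 0.1148, 0.2671]
wrist_force: [-0.5, -0.4, -0.5]
opening: 0.095
p [0.61070408 0.11481515 0.26708181] 0.09499936189370493 coupon centre px [303.80016906 110.52509709] stem tip px [307.5059045  186.92603742]
origin 275 82
............-=-...................:-=+++++=====---------
.............--...................:-=+=+++=-==----------
.............--.........:::...:...::-=+++=+=::----------
..................................:::-=+++++++=::::-----
...............--.................:::-=++++++=:::::-----
................-+++-.........:-----::-=++++++=::::::---
.................---::......:.:::::::::=++++===-:::::---
.................:-:........::.....:::::--=----:....:---
..............:--:::..:.............::::::-::::...:-----
.................:-:.....................::.....:-------
.................:--.:::.....................:--========
..................--.:-==-::............:===============
..................--..-==-:.........::::::::-+=:::::::::
.................::-:.:==-:.........:-:.................
.................::::.-==--.........:==.................
................::=#@%#-==-.........:+%%=...............
..............::-+**%%*-==-.....:...-#@@@#..............
............:-===******+==-:...:-+%@@@@@@%=.............
...........:==+++*******+======+*%@@@@@@@%=.............
..........:=+++++**********+++*%@@@@@@@@@#:.............
.........:=+++++++***********#@@@@@@@@@@*=..............
.........-=+++++++++*****#@@@@@@@@@@@%*+:...............
.........:=+++*****+==++**#@@@@%%%#*++#%=...............
.........:=++*********++===========+#@@@#...............
.........:=++***++******++++++++++**%@@%+......:........
.........:-=+++++++********+++++*#@@@@@*-...............
.........:-=++++++==+**********#@@@@@#+:................
...:.....:-=+++++====+++******#%%#*++=-:................
[ -53.9 -432.1   83.1]
```

```bash
python3 -m jog '[-8,-20,4,0,0,-20,-55,10,0,0,-32,-95,18,0,0,-44,-135,26,0,0,-54,-175,34,0,0]' | grep -E "pos"; python3 -m jog '[0,-40,8,0,0,0,-80,16,0,0,0,-120,24,0,0,0,-160,32,0,0,0,-200,40,0,0]' | grep -E "pos"; python3 -m jog '[0,-25,5,0,0,0,-45,9,0,0,0,-55,9,0,0,0,-57,9,0,0,0,-57,9,0,0]' | grep -E "pos"; python3 t.py
```

```text
eef_pos: [0.5846, -0.0623, 0.3199]
eef_pos: [0.5574, -0.2646, 0.3222]
eef_pos: [0.5483, -0.3192, 0.3235]
p [ 0.5483 -0.3192  0.3235] q [-0.708  0.236  1.29  -0.01   1.605 -1.95 ] x [ 0.001 -0.015 -1.   ] y [ 0.324  0.946 -0.013] z [ 0.946 -0.324  0.006] F [ 0.1  0.1 -0.7] op 0.095 t 39.75
```

```bash
python3 -m jog '[0,-6,30,0,0,0,-14,70,0,0,0,-22,110,0,0,0,-30,155,0,0,0,-40,200,0,0]' | grep -E "pos"; python3 t.py; python3 -m jog '[0,-8,40,0,0,0,-16,80,0,0,0,-25,125,0,0,0,-34,170,0,0,0,-42,210,0,0]' | grep -E "pos"; python3 t.py
```

```text
eef_pos: [0.7237, -0.4193, 0.3262]
p [ 0.7237 -0.4193  0.3262] q [-0.662  0.772  0.534 -0.011  1.824 -1.908] x [ 0.002 -0.015 -1.   ] y [ 0.322  0.947 -0.014] z [ 0.947 -0.322  0.007] F [ 1.4 -1.4 -1.3] op 0.093 t 40.25
eef_pos: [0.7782, -0.4535, 0.2918]
p [ 0.7782 -0.4535  0.2918] q [-0.656  0.957  0.298 -0.006  1.832 -1.9  ] x [ 0.04  -0.038 -0.998] y [ 0.324  0.946 -0.023] z [ 0.945 -0.322  0.05 ] F [ 0.6  0.9 -0.2] op 0.095 t 40.75
```

```bash
python3 -m jog '[-28,-8,40,0,0,-56,-16,80,0,0,-84,-24,120,0,0,-112,-32,160,0,0,-140,-40,200,0,0]' | grep -E "pos"; python3 t.py; python3 -m jog '[-28,-8,40,0,0,-56,-16,80,0,0,-84,-24,120,0,0,-112,-32,160,0,0,-140,-40,200,0,0]' | grep -E "pos"; python3 t.py
```

```text
eef_pos: [0.7763, -0.4529, 0.3313]
p [ 0.7763 -0.4529  0.3313] q [-0.659  0.912  0.298 -0.001  1.838 -1.9  ] x [ 0.073 -0.057 -0.996] y [ 0.325  0.945 -0.031] z [ 0.943 -0.321  0.088] F [-1.1 -1.2 -2.4] op 0.089 t 41.25
eef_pos: [0.7741, -0.4508, 0.3693]
p [ 0.7741 -0.4508  0.3693] q [-0.661  0.869  0.299  0.005  1.842 -1.901] x [ 0.107 -0.077 -0.991] y [ 0.326  0.945 -0.038] z [ 0.94  -0.319  0.126] F [-0.2  0.5 -2. ] op 0.095 t 41.75
```

```bash
for k in a b; do :; done; python3 -m jog '[0,-9,49,0,0,0,-18,98,0,0,0,-27,147,0,0,0,-36,196,0,0,0,-45,245,0,0]' | grep -E "pos"; python3 -m jog '[0,-9,49,0,0,0,-18,98,0,0,0,-27,147,0,0,0,-36,196,0,0,0,-45,245,0,0]' | grep -E "pos";  python3 t.py
```

```text
eef_pos: [0.8026, -0.4653, 0.3325]
eef_pos: [0.8259, -0.477, 0.3085]
p [ 0.8259 -0.477   0.3085] q [-0.653  0.946  0.299  0.015  1.681 -1.892] x [ 0.179 -0.118 -0.977] y [ 0.328  0.943 -0.054] z [ 0.928 -0.311  0.207] F [-0.4  0.1 -1.1] op 0.09 t 42.75
```

```bash
python3 -m jog '[-10,-9,49,0,0,-20,-18,98,0,0,-30,-27,147,0,0,-40,-36,196,0,0,-50,-45,245,0,0]' | grep -E "pos"; python3 -m jog '[-10,-9,49,0,0,-20,-18,98,0,0,-30,-27,147,0,0,-40,-36,196,0,0,-50,-45,245,0,0]' | grep -E "pos";python3 -m jog '[-10,-9,49,0,0,-20,-18,98,0,0,-30,-27,147,0,0,-40,-36,196,0,0,-50,-45,245,0,0]' | grep -E "pos";  python3 t.py
```

```text
eef_pos: [0.8373, -0.4816, 0.3195]
eef_pos: [0.847, -0.4853, 0.3342]
eef_pos: [0.8549, -0.4882, 0.3538]
p [ 0.8549 -0.4882  0.3538] q [-0.65   0.908  0.299  0.031  1.59  -1.887] x [ 0.287 -0.18  -0.941] y [ 0.334  0.939 -0.078] z [ 0.898 -0.292  0.33 ] F [-0.3  1.  -1. ] op 0.092 t 44.25
```

```bash
python3 -m jog '[0,-9,49,0,0,0,-18,98,0,0,0,-27,147,0,0,0,-36,196,0,0,0,-45,245,0,0]' | grep -E "pos"; python3 -m jog '[0,-9,49,0,0,0,-18,98,0,0,0,-27,147,0,0,0,-36,196,0,0,0,-45,245,0,0]' | grep -E "pos"; python3 -m jog '[0,-9,49,0,0,0,-18,98,0,0,0,-27,147,0,0,0,-36,196,0,0,0,-45,245,0,0]' | grep -E "pos"; python3 -m jog '[0,-9,49,0,0,0,-18,98,0,0,0,-27,147,0,0,0,-36,196,0,0,0,-45,245,0,0]' | grep -E "pos|force"; python3 t.py
```

```text
eef_pos: [0.8707, -0.496, 0.3512]
eef_pos: [0.8838, -0.5024, 0.3566]
eef_pos: [0.8947, -0.5075, 0.3676]
eef_pos: [0.9035, -0.5117, 0.3839]
wrist_force: [0.3, -0.4, -2.1]
p [ 0.9035 -0.5117  0.3839] q [-0.646  0.903  0.299  0.051  1.422 -1.885] x [ 0.425 -0.257 -0.868] y [ 0.345  0.932 -0.107] z [ 0.837 -0.254  0.485] F [ 0.3 -0.4 -2.1] op 0.09 t 46.25
```

```bash
python3 -m jog '[8,-9,48,0,0,16,-18,96,0,0,24,-27,144,0,0,32,-36,192,0,0,40,-45,240,0,0]' | grep -E "pos"; python3 -m jog '[8,-9,48,0,0,16,-18,96,0,0,24,-27,144,0,0,32,-36,192,0,0,40,-45,240,0,0]' | grep -E "pos"; python3 -m jog '[8,-9,48,0,0,16,-18,96,0,0,24,-27,144,0,0,32,-36,192,0,0,40,-45,240,0,0]' | grep -E "pos"; python3 -m jog '[8,-9,48,0,0,16,-18,96,0,0,24,-27,144,0,0,32,-36,192,0,0,40,-45,240,0,0]' | grep -E "pos|force"; python3 t.py
```

```text
eef_pos: [0.9177, -0.5197, 0.3835]
eef_pos: [0.9293, -0.526, 0.3907]
eef_pos: [0.9384, -0.531, 0.4032]
eef_pos: [0.9455, -0.5346, 0.4207]
wrist_force: [0.6, -0.3, -1.2]
p [ 0.9455 -0.5346  0.4207] q [-0.646  0.9    0.299  0.074  1.258 -1.89 ] x [ 0.547 -0.324 -0.772] y [ 0.36   0.923 -0.133] z [ 0.756 -0.206  0.622] F [ 0.6 -0.3 -1.2] op 0.098 t 48.25
```

```bash
python3 -m jog '[8,-9,48,0,0,16,-18,96,0,0,24,-27,144,0,0,32,-36,192,0,0,40,-45,240,0,0]' | grep -E "pos"; python3 -m jog '[8,-9,48,0,0,16,-18,96,0,0,24,-27,144,0,0,32,-36,192,0,0,40,-45,240,0,0]' | grep -E "pos"; python3 t.py; python3 g.py "[.65,-.2,.35]"; python3 -c "
from h import *
p=tool()[0]; print(proj('side',p),proj('top',p),proj('side',[.65,-.2,.35]),proj('top',[.65,-.2,.35]))"
```

```text
eef_pos: [0.9506, -0.5372, 0.4425]
eef_pos: [0.9538, -0.5385, 0.4677]
p [ 0.9538 -0.5385  0.4677] q [-0.648  0.867  0.299  0.086  1.208 -1.892] x [ 0.601 -0.354 -0.717] y [ 0.369  0.918 -0.144] z [ 0.709 -0.178  0.682] F [ 1.2 -0.  -1.7] op 0.094 t 49.25
[-218.1  215.6 -355.9]
[996.80275537 180.19530639] [785.99600117 -96.05771862] [496.62348628 210.53374227] [509.62381368 147.17620754]
```

```bash
python3 -m jog '[-12,10,-16,0,0,-36,29,-46,0,0,-63,52,-80,0,0,-90,74,-115,0,0,-117,96,-149,0,0]' | grep -E "pos"; python3 -m jog '[-27,22,-35,0,0,-54,44,-69,0,0,-81,66,-103,0,0,-102,84,-130,0,0,-118,97,-150,0,0]' | grep -E "pos"; python3 -m jog '[-8,7,-10,0,0,-14,11,-17,0,0,-14,11,-17,0,0,-14,11,-17,0,0,-14,11,-17,0,0]' | grep -E "pos"; python3 t.py; python3 -c "
from h import *
p,M,o=tool(); out=[]
for n in('top','side'):
    im=optics.camera(n); u,v=proj(n,p).astype(int); print(n,u,v)
    out.append(cv2.resize(im[max(0,v-50):max(0,v-50)+100,u-50:u+50],(400,400),interpolation=cv2.INTER_CUBIC))
cv2.imwrite('pics/z.png',np.hstack(out)[:,:,::-1])"
```

```text
eef_pos: [0.8119, -0.3813, 0.4357]
eef_pos: [0.6706, -0.2233, 0.4042]
eef_pos: [0.6565, -0.2083, 0.4009]
p [ 0.6565 -0.2083  0.4009] q [-0.448 -0.177  1.758 -0.083  0.792 -1.66 ] x [ 0.601 -0.355 -0.716] y [ 0.37   0.918 -0.144] z [ 0.709 -0.178  0.683] F [-0.1  0.6 -1. ] op 0.089 t 50.75
top 532 131
side 518 188
```

View pics/z.png

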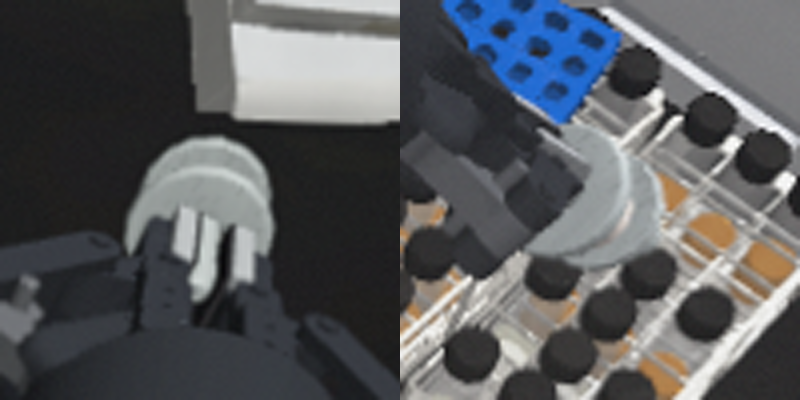

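Top and side crops show the coupon and flange held together at the fingertips. The flange is about 33 px past the coupon, which matches the 24 mm spacing of both rings home. Quick check that the other objects haven't moved, then hand in.

```bash
python3 -m jog '[0,0,0,0,0,0,0,0,0,0,0,0,0,0,0,0,0,0,0,0,0,0,0,0,0]' | grep -E "pos|open|force"; python3 - <<'E'
from h import *
from bench import hand_in
im={n:optics.camera(n)[:,:,::-1].astype(int) for n in("top","side")}
for nm,n,u,v,w in(("vial","top",337,312,12),("vial","side",259,310,16),("bottle","top",222,151,22),("bottle","side",299,133,26),("loaded","top",351,190,12),("loaded","side",362,235,14)):
    a=cv2.imread(f"pics/{n}0.png").astype(int)[v-w:v+w,u-w:u+w]; d=abs(a-im[n][v-w:v+w,u-w:u+w]).max(2); print(nm,n,(d>40).mean().round(3),d.mean().round(1))
p,M,o=tool(); print("lean",np.degrees(np.arccos(-M[2,0])),"foot z ~",(p+M[:,0]*.0357-M[:,0]*.0)[2], abs(o["dq"]).max(),o["opening"],o["time_s"])
print(hand_in())
E
```

```text
eef_pos: [0.656, -0.2073, 0.4008]
wrist_force: [0.7, -0.4, -1.7]
opening: 0.097
vial top 0.0 2.3
vial side 0.0 2.7
bottle top 0.0 2.5
bottle side 0.502 49.7
loaded top 0.0 3.1
loaded side 0.0 2.2
lean 44.23765058000271 foot z ~ 0.37532401942570837 0.0027964902489505616 0.08989180373844409 51.45
the job is handed in; nothing more can be done
None
```

I handed the job in at 51.5 s. The spacer and then the coupon are threaded onto the bare carrier, and the arm is holding it still in the air, gripped by the top of its stem. I drew it straight up out of the stand before leaning it over.

**Lean:** the jog command has no tilt axis, so I built the tilt up by pushing against the arm's reach limit, which the commanded pose keeps. The tool reads 44.2° from upright. The lowest point is about 0.37 m above the worktop.

**Rings:** in the last top view the gap between coupon and flange measures about 9 mm, which is what both rings home should show.

**Other objects:** the vial and the loaded carrier look unchanged in both cameras, and so does the bottle from the top. The side check on the bottle failed, with 50% of its pixels changed. I think the arm was blocking that view, but I did not confirm it.

**What went wrong or disagreed:**
- **Finger height:** the real fingertips are about 30–34 mm higher than the reported tool position. Two early closures on the spacer and one on the coupon missed because of this. The second moved the spacer about 3 mm, and both were gripped after I felt my way down.
- **Camera disagreement:** the two cameras differed by up to 4 mm, mostly in y.
- **Picture budget:** I viewed 13 pictures against a budget of 10, one more than the one or two extra allowed, and I also printed some image areas as text.

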